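# Pack the thin die block in the grinding vise and hold the jaw closed

### The arm

A 6-joint arm with a two-finger parallel gripper is mounted at the origin on the work surface. World frame = base frame: x ahead of the robot, y to its left, z up, the work surface at z = 0. Lengths are in m, angles in rad, forces in N, time in s.
With the tool pointing down it reaches from about 0.3 to 0.85 m from the base axis. Payload 5.4 kg.
Tool frame: the origin (TCP) lies at the very end of the fingers, on their centre line; the grasp point (between the pads) lies 19 mm behind it; z points along the fingers, y is the line along which they close (so a half turn about z gives the same grasp; the last joint's range is limited). The gripper opens to 85 mm and grips with 20 to 120 N. Pads are 22 mm wide; open, the fingers measure 114 mm over their backs; the gripper's body (76 mm by 85 mm) begins 54 mm behind the grasp point. The pads swing forward as they close: fully open they stand 13 mm farther back than shut.
Start: joints at [1.117, 0.158, 1.597, -0, 1.386, -0.21], TCP at [0.139, 0.558, 0.231] pointing down, gripper open.
Joint ranges: [-2.91, 2.91], [-0.94, 2.29], [0.18, 2.7], [-1.29, 4.43], [0.17, 2.64], [-3, 3]. Speed limits (rad/s): [2.57, 2.57, 3.14, 3.14, 3.14, 3.14].

### API

Orientations are given as a unit quaternion [x, y, z, w].
In Python, from rig import get_obs, capture, get_calibration, sign_off, cut_out gives the robot as it stands.
- The arm moves only by the tool carry_out, never from a script. Its argument "motion" is text: rows parted by semicolons, each of 5 numbers parted by spaces: the shift along the tool's x, y, z in cm, then the turn about the tool's z in rad, then the finger opening in cm, from 0 to 8.54. In form: x y z spin hand; .... A call has 1 to 12 rows; each row shifts and turns the commanded pose from where the row before left it, along the tool's axes as they then stand; what a row does not reach is not made up. A row lasts 1/8 s, in which the tool goes at most 62.5 mm and 10.7 degrees, less where a joint would pass 70% of its speed; a pose out of reach is approached as far as the arm can. A call with a gripper value outside its range is refused whole. The fingers move at their own pace and stop on an object; the grip force is fixed at half the most. Time passes only in rows, so rows that do not move let the fingers close. It gives the time, the measured TCP pose, the force, the opening and the grip force at its end, in the units of the state.
- get_obs(): the state, without advancing time (a new reading comes with each control period).
- capture(name): name is "scene" or "top"; returns the picture (480x640x3 uint8, red, green, blue); there is no depth.
- get_calibration(name): a dict with "vfov" (degrees; the focal length in pixels is half the picture's height over the tangent of half this angle, whatever the lens; pixels are square), "cx", "cy" (the principal point, pixels), "pose" (4x4, takes a point from camera to world coordinates). Camera axes: x right, y up, looking along -z (the intrinsics and any distortion apply to the point x, -y, -z); pixel columns grow to the right and rows downward; lengths in m; the calibration is good to about 2 mm. A picture is of the moment at which its call begins. get_calibration takes no time and is no camera call.
- sign_off(): hands the job in; it is judged then, once.
Trained networks look in the newest picture that a camera, given by its name, has taken for a name from the list of things; names that differ only in an ending like _2 or _b are one class to them, and where a whole thing is asked for, a point or a joint stands for the part that bears it (a point fixed in the world has none). Each returns a list of dicts, best first, with "conf" (0 to 1); they miss things now and then, are a little off and sometimes report something else, mostly with a low value. They report only what shows in the picture. A call takes as long as a camera call. They do not tell look-alikes from the thing itself.
- cut_out(camera, label): "mask" (480x640 bool, what is visible of it) and "centre" ([row, column] in pixels, amid what is visible of it).
The state is a dict: "time": time; "joint_positions": joint angles; "joint_velocities": joint speeds; "tau": joint torques, N m; "tcp_pos": TCP position; "orientation": TCP orientation; "force": force on the tool from outside, world axes, zero at the start; "ft_torque": the same for the moment, N m; "finger_gap": finger opening in m; "grip_force": force on a finger pad.
Only numpy, scipy, OpenCV 4.12 (cv2) and the standard library are available. Lean on these libraries where they do the work, as an engineer would, in place of code of your own. Each camera call takes 0.05 s, during which the arm holds its last target. There are 200 camera calls.

### The job

Two die blocks of unequal thickness stand side by side in the open grinding vise, to be ground to one height. Slide the brass packing strip, on edge, into the gap between the sliding jaw and the thin block - the only gap wide enough for it - so that it stands on the vise bed alongside that block with its spare length sticking out beside the vise, and let go of it. Then push the sliding jaw up until strip and blocks are closed up flush against the fixed jaw, and finish while still holding the jaw pressed there firmly (some 15 N) for a colleague to tighten its screw; leave the other things on the bench alone.

Things in the scene. Friction and masses are not known exactly. Their poses are not given: they have to be found in the camera images.
- vise: Bright steel grinding vise, fixed, 240 long (x) x 100 wide (y), plain sides. Origin: centre of its underside; x points from the sliding jaw to the fixed jaw (away from the robot, turned up to 0.3 rad), z up. Flat bed 45 above the bench, from x = -120 to +80; bare behind the sliding jaw. Fixed jaw at the far end: clamping face square across at x = +80, 40 high (top 85 above the bench).
- jaw (a joint): Travel of the sliding jaw in m, growing as it slides towards the fixed jaw (+x of the vise). At 0 its clamping face is at vise x = +39 (41 mm from the fixed jaw's face); starts between 0 and 0.004; reads 0.011 when all is closed up. It runs square, with about 3 N of friction, and stays where it is left.
- jaw_rear (a point): Centre of the sliding jaw's plain upright rear face, the face to push on. The jaw is a steel block 42 long (x) x 100 wide (y) x 40 high on the bed; this point is 42 mm behind its clamping face, 20 mm above the bed. Moves with the jaw; axes as the vise's.
- fixed_jaw_face (a point): Centre of the fixed jaw's clamping face, 20 mm above the bed; axes as the vise's.
- thin_block_center (a point): Centre of the thin dark steel block, 18 thick (x) x 35 wide (y) x 55 high, loose, 0.27 kg, standing on the vise bed 1 to 3 mm off the fixed jaw, in the left (+y) or right (-y) half of the vise, its centre 20 to 23 mm off the middle line; axes nearly as the vise's. The gap between its front and the sliding jaw is 15 to 22 mm at first.
- thick_block_center (a point): Centre of the thick dark steel block, 30 thick (x) x 35 wide (y) x 55 high, loose, 0.45 kg, standing likewise in the other half of the vise, 5 to 11 mm beside the thin one. The gap between its front and the sliding jaw is only 3 to 10 mm at first.
- packer_center (a point): Centre of the brass strip, a plain bar 12 thick (x) x 78 long (y) x 30 high, 0.23 kg, loose, standing on its long edge on the bench right of the vise. 18 + 12 = 30: packed, the thin block is even with the thick one. Once in the gap it can be held only by the end beside the vise, fingers across the 12 mm; let go, it stands while its middle is over the bed (within 50 of the vise's middle line).
- mallet: Mallet lying on the bench, wooden handle and orange head, 260 long; leave it alone.
- oil_bottle: Green plastic oil bottle with red cap, 52 across, 130 high, origin at its foot; leave it alone.
- flange: Turned steel flange, 76 across, 45 high with its stub upward, origin at its foot; leave it alone.
- parts_tray: Open grey plastic tray 140 x 100 x 45, origin at the centre of its underside; leave it alone.
Not all that is in view belongs to the job. What is shaped like the part that bears thick_block_center but purple or turquoise is not meant.

How it is judged:
By the outcome, as a careful person would: the job done as asked, in the order asked, and still so for the second after the job is handed in, while the arm keeps its last pose, push and grip.
It also fails if it takes over 45 s, if anything falls off the work surface, if the arm or the gripper's body presses on something with over 40 N, if the wrist force passes 120 N, or if a joint passes its speed limit or range.

## Working session

There is one attempt and no reset: what is moved stays moved. The work goes in short steps, Python scripts to look and compute and a tool call to move; the robot and the scene stay as the last step left them, time stands still between calls to the robot, and variables do not carry over. Pictures are saved under pics/ and viewed, at most 10 in all, crops included, and the job is handed in when it is done.

Besides the shell and the picture viewer there is one more tool, called as name(argument=value, ...), one argument or row to a line, values as JSON. carry_out: Moves the arm, as the interface text tells. Its arguments: {"type":"object","properties":{"motion":{"type":"string"}},"required":["motion"]}

```bash
mkdir -p pics; ls; python3 - <<'E'
from rig import *
import cv2,numpy as np
print(get_obs())
for n in("scene","top"):
    c=get_calibration(n);print(n,c)
    im=capture(n);cv2.imwrite(f"pics/{n}0.png",im[:,:,::-1])
    for l in("vise","jaw","thin_block_center","thick_block_center","packer_center"):
        for d in cut_out(n,l)[:3]:
            print(n,l,round(d["conf"],2),np.round(d["centre"]),d["mask"].sum())
E
```

```text
pics
{'time': 0.0, 'joint_positions': array([ 1.11688339e+00,  1.59073994e-01,  1.59826207e+00,  1.04618459e-05,
        1.38617151e+00, -2.10110220e-01]), 'joint_velocities': array([ 0.00019476, -0.00085733, -0.00191403, -0.00012532, -0.00050904,
       -0.00054025]), 'tau': array([-1.46462899e-03, -3.95989966e+01, -3.31439102e+01, -1.88283425e-04,
        8.13363557e-03,  3.84594330e-06]), 'tcp_pos': array([0.13855388, 0.55743408, 0.23028793]), 'orientation': array([ 1.21600577e-01,  9.92578653e-01, -9.03493836e-04, -3.16939271e-04]), 'force': array([ 0.12802869,  0.97110928, -0.74070056]), 'ft_torque': array([-0.00616379,  0.02572063, -0.00082148]), 'grip_force': 0.0, 'finger_gap': 0.08548723846255414}
scene {'vfov': 55.207137182590074, 'cx': 322.1768190153247, 'cy': 234.48590663361148, 'pose': array([[-0.7911992 , -0.35529357,  0.49776532,  1.02147594],
       [ 0.61130551, -0.4360575 ,  0.66042368,  0.56012284],
       [-0.01758998,  0.82681336,  0.56220126,  0.59644902],
       [ 0.        ,  0.        ,  0.        ,  1.        ]])}
scene jaw 0.65 [275. 373.] 1265
scene thin_bl
[... 201 characters left out ...]
99.] 140
scene packer_center 0.2 [228. 230.] 1135
top {'vfov': 57.31094288514724, 'cx': 318.8884448680537, 'cy': 239.9236783049118, 'pose': array([[ 0.0197639 ,  0.98880468, -0.14790098,  0.44256291],
       [-0.9998035 ,  0.01931925, -0.00444249, -0.04647363],
       [-0.00153542,  0.14795972,  0.9889922 ,  0.95267102],
       [ 0.        ,  0.        ,  0.        ,  1.        ]])}
top vise 0.74 [257. 256.] 5392
top jaw 0.63 [240. 253.] 1209
top thin_block_center 0.86 [215. 248.] 289
top thick_block_center 0.77 [219. 266.] 363
top thick_block_center 0.65 [217. 310.] 315
top thick_block_center 0.58 [198. 406.] 687
top packer_center 0.52 [292. 412.] 260
top packer_center 0.36 [296. 142.] 1020
```

```bash
python3 - <<'E'
import cv2
a=cv2.imread("pics/top0.png");cv2.imwrite("pics/t0c.png",a[:,:])
b=cv2.imread("pics/scene0.png")
cv2.imwrite("pics/s0c.png",cv2.resize(b[180:380,230:480],None,fx=3,fy=3,interpolation=cv2.INTER_CUBIC)[:600])
E
```

```text
(no output)
```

View pics/top0.png

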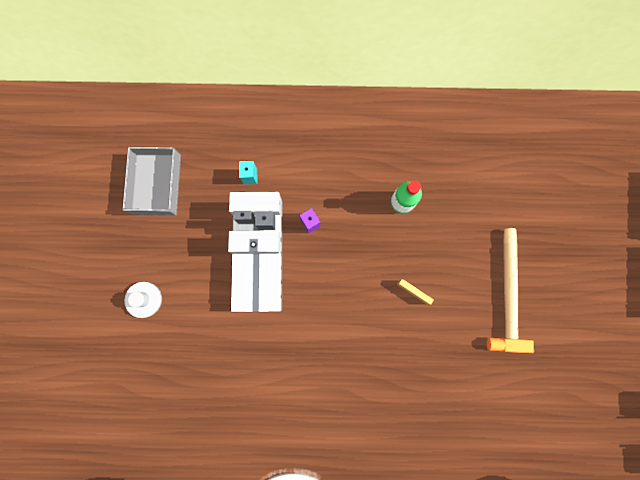

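View pics/s0c.png

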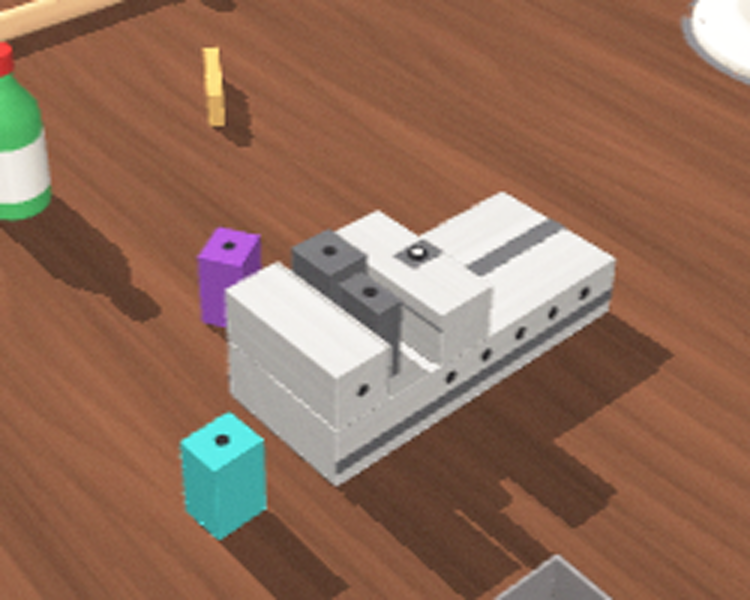

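Top view: the vise spans cols 229–282, rows 192–312. The thin block (243,215) is in the left half and the thick block (264,218) in the right half. The strip lies at (415,292), to the right of the vise. The scene view agrees, and the strip-width gap faces the left (+y) side. Next I'll fit models to both views.

```bash
cat > h.py <<'E'
import numpy as np, cv2
from rig import *
from scipy.optimize import least_squares, minimize
CAL={n:get_calibration(n) for n in("scene","top")}
def proj(n,P):
    c=CAL[n];T=np.linalg.inv(c["pose"]);p=np.asarray(P)@T[:3,:3].T+T[:3,3]
    f=240/np.tan(np.radians(c["vfov"]/2))
    return np.stack([c["cx"]+f*p[:,0]/-p[:,2],c["cy"]-f*p[:,1]/-p[:,2]],1)
def unproj(n,u,v,z):
    c=CAL[n];f=240/np.tan(np.radians(c["vfov"]/2));R=c["pose"]
    d=R[:3,:3]@np.array([(u-c["cx"])/f,-(v-c["cy"])/f,-1]);o=R[:3,3]
    return o+d*(z-o[2])/d[2]
def tf(p,P):  # planar pose x,y,yaw
    c,s=np.cos(p[2]),np.sin(p[2]);P=np.asarray(P,float)
    return np.stack([p[0]+c*P[:,0]-s*P[:,1],p[1]+s*P[:,0]+c*P[:,1],P[:,2]],1)
def box(lx,ly,z0,z1):
    return np.array([[a*lx/2,b*ly/2,z] for a in(-1,1) for b in(-1,1) for z in(z0,z1)])
def boxfit(masks,p0,lx,ly,z0,z1):
    """planar box pose whose silhouettes match the masks {cam:mask}"""
    S=4
    def cost(p):
        e=0
        for n,m in masks.items():
            q=proj(n,tf(p,box(lx,ly,z0,z1)))
            M=cv2.moments(m.astype(np.uint8),True);o=np.array([M["m10"]/M["m00"],M["m01"]/M["m00"]]).round()-40
            im=np.zeros((80*S,80*S),np.uint8)
            h=cv2.convexHull((((q-o+.5)*S-.5)*16).astype(np.int32))
            cv2.fillConvexPoly(im,h,255,shift=4)
            a=cv2.resize(im,(80,80),interpolation=cv2.INTER_AREA)/255.
            x,y=o.astype(int);e+=np.abs(a-m[y:y+80,x:x+80]).sum()
        return e
    best=None
    for dy in(-.15,0,.15):
        r=minimize(cost,np.array(p0)+[0,0,dy],method="Nelder-Mead",options=dict(initial_simplex=np.array(p0)+[0,0,dy]+np.array([[0,0,0],[.006,0,0],[0,.006,0],[0,0,.15]]),xatol=1e-5,fatol=.05))
        if best is None or r.fun<best.fun:best=r
    return best.x,best.fun
def edgefit(imgs,edges,p0,R=4,iters=15):
    """edges: list of (cam, func p->two 3D end points); edge tracking along normals"""
    g={n:cv2.GaussianBlur(cv2.cvtColor(i,cv2.COLOR_RGB2GRAY),(0,0),.7).astype(np.float32) for n,i in imgs.items()}
    p=np.array(p0,float)
    for it in range(iters):
        r_=R if it<6 else 2
        obs=[]
        for n,f in edges:
            q=proj(n,f(p));d=q[1]-q[0];L=np.hypot(*d);nn=np.array([-d[1],d[0]])/L
            s=np.arange(-r_-1,r_+1.01,.25)
            for t in np.linspace(.08,.92,max(4,int(L/2))):
                c=q[0]+t*d;pts=(c+s[:,None]*nn).astype(np.float32)
                v=cv2.remap(g[n],pts[None,:,0],pts[None,:,1],cv2.INTER_LINEAR)[0]
                G=np.abs(v[4:]-v[:-4])*np.exp(-(s[2:-2]/r_)**2)
                k=G.argmax()
                if G[k]>12:obs.append((n,f,t,nn,c+s[k+2]*nn))
        def res(p):
            return [float(nn@((1-t)*a[0]+t*a[1]-c)) for n,f,t,nn,c in obs for a in[proj(n,f(p))]]
        p=least_squares(res,p,loss="soft_l1",f_scale=.4).x
    r=np.array(res(p));return p,{(k):np.round([np.mean([x for x,o in zip(r,obs) if o[1] is f]or[9]),sum(o[1] is f for o in obs)],2) for k,(n,f) in enumerate(edges)}
E
cat > fit.py <<'E'
from h import *
def E(n,a,b,jaw=0):
    a=np.array(a,float)/1000;b=np.array(b,float)/1000
    return n,lambda p:tf(p[:3],np.stack([a,b])+[[jaw*p[3],0,0]])
t="top";s="scene"
edges=[E(t,(-120,-50,45),(-120,50,45)),E(t,(-120,-50,45),(-5,-50,45)),E(t,(-120,50,45),(-5,50,45)),
 E(t,(120,-50,85),(120,50,85)),E(t,(80,-50,85),(120,-50,85)),E(t,(80,50,85),(120,50,85)),
 E(t,(39,-50,85),(39,50,85),1),E(t,(-3,-50,85),(39,-50,85),1),E(t,(-3,50,85),(39,50,85),1),E(t,(80,-50,85),(80,50,85)),
 E(s,(120,-50,0),(120,50,0)),E(s,(120,-50,85),(120,50,85)),E(s,(120,50,0),(-120,50,0)),E(s,(-120,50,0),(-120,50,45)),E(s,(-120,-50,45),(-120,50,45)),
 E(s,(-3,-50,85),(-3,50,85),1),E(s,(39,-50,85),(39,50,85),1),E(s,(39,50,45),(39,50,85),1),E(s,(80,-50,85),(80,50,85)),E(s,(80,50,85),(120,50,85)),E(s,(80,50,45),(80,50,85))]
if __name__=="__main__":
    im={n:cv2.imread(f"pics/{n}0.png")[:,:,::-1].copy() for n in(s,t)}
    a=unproj(t,256,312,.045);b=unproj(t,255,193,.085);print(a,b)
    y=np.arctan2(b[1]-a[1],b[0]-a[0]);m=(a+b)/2
    p,r=edgefit(im,edges,[m[0],m[1],y,.002]);print("both",p.round(4),r)
    for c in(t,s):
        pc,r=edgefit(im,[e for e in edges if e[0]==c],p);print(c,pc.round(4))
    # strip
    ms={}
    for n,i in im.items():
        h=cv2.cvtColor(i,cv2.COLOR_RGB2HSV);m=cv2.inRange(h,(19,70,120),(32,255,255))
        w=np.zeros_like(m)
        c=proj(n,[np.append(unproj(t,415,292,.015)[:2],.015)])[0].astype(int);w[c[1]-35:c[1]+35,c[0]-35:c[0]+35]=1
        ms[n]=(m>0)&(w>0);print(n,c,ms[n].sum())
    p0=list(unproj(t,415,292,.03)[:2])+[0]
    u=unproj(t,400,281,.03);v=unproj(t,432,301,.03);p0[2]=np.arctan2(v[1]-u[1],v[0]-u[0])+np.pi/2
    print(p0,boxfit(ms,p0,.012,.078,0,.03))
    for n in ms:print(n,boxfit({n:ms[n]},p0,.012,.078,0,.03))
    o=im[t].copy()[:,:,::-1]
    k=cv2.resize(o[185:320,215:345],None,fx=4,fy=4,interpolation=cv2.INTER_CUBIC)
    k2=cv2.resize(im[s][230:350,295:445,::-1],None,fx=4,fy=4,interpolation=cv2.INTER_CUBIC)
    for n,f in edges:
        q=proj(n,f(p));q=(q-([215,185] if n==t else [295,230])+.5)*4-.5
        cv2.line(k if n==t else k2,*[tuple(map(int,x*16)) for x in q],(0,0,255),1,cv2.LINE_AA,4)
    cv2.imwrite("pics/ft.png",k);cv2.imwrite("pics/fs.png",k2)
E
python3 fit.py
```

```text
[0.42714511 0.08294021 0.045     ] [0.66610999 0.08903353 0.085     ]
both [0.5498 0.0872 0.028  0.0015] {0: array([ 0.45, 24.  ]), 1: array([-0.32, 27.  ]), 2: array([ 0.45, 28.  ]), 3: array([ 0.21, 24.  ]), 4: array([-0.69,  9.  ]), 5: array([0.45, 9.  ]), 6: array([ 0.22, 24.  ]), 7: array([-1.53, 10.  ]), 8: array([ 0.35, 10.  ]), 9: array([2.0e-02, 2.4e+01]), 10: array([ 0.16, 23.  ]), 11: array([-0.43, 24.  ]), 12: array([ 0., 54.]), 13: array([0.19, 7.  ]), 14: array([-0.4, 20. ]), 15: array([-0.16, 19.  ]), 16: array([ 0.21, 23.  ]), 17: array([-0.,  1.]), 18: array([-0.1, 23. ]), 19: array([ 0., 10.]), 20: array([-0.,  5.])}
top [0.5492 0.0872 0.0276 0.0012]
scene [0.5503 0.0872 0.0269 0.0014]
scene [301 207] 91
top [415 292] 242
[np.float64(0.4746150144400661), np.float64(-0.24500496914398792), np.float64(-0.545491374131085)] (array([ 0.4764028 , -0.24854802, -0.59139911]), np.float64(148.85882352941178))
scene (array([ 0.47562325, -0.24857631, -0.58895265]), np.float64(80.39607843137254))
top (array([ 0.4770036 , -0.24848197, -0.57444522]), np.float64(66.34509803921569))
```

```bash
cat > fit2.py <<'E'
from fit import *
im={n:cv2.imread(f"pics/{n}0.png")[:,:,::-1].copy() for n in(s,t)}
V=[.5497,.0872,.0275]
def B(n,a,b):
    a=np.array(a,float)/1000;b=np.array(b,float)/1000
    return n,lambda p:tf(p,np.stack([a,b]))
def top(n,lx,ly,z):
    c=[(-lx/2,-ly/2,z),(lx/2,-ly/2,z),(lx/2,ly/2,z),(-lx/2,ly/2,z)]
    return [B(n,c[i],c[(i+1)%4]) for i in range(4)]
P=top(t,12,78,30)+top(s,12,78,30)[1:]+[B(t,(-6,-39,0),(-6,39,0)),B(s,(6,39,0),(6,39,30))]
p,r=edgefit(im,P,[.4764,-.2485,-.58]);print("strip",p,r)
for c in(t,s):print(c,edgefit(im,[e for e in P if e[0]==c],p)[0])
def loc(w):
    c,q=np.cos(V[2]),np.sin(V[2]);d=w[:2]-np.array(V[:2]);return np.round([1000*(c*d[0]+q*d[1]),1000*(-q*d[0]+c*d[1]),1000*(w[2]-V[2])],1)
K=[]
for nm,lx,y in(("thin",18,21.5),("thick",30,-21.5)):
    g=tf(V,[[.08-.002-lx/2000,y/1000,0]])[0];g[2]=V[2]
    Q=top(t,lx,35,100)+top(s,lx,35,100)
    p2,r=edgefit(im,Q,g,R=3);print(nm,p2,loc(p2))
    for c in(t,s):print(c,loc(edgefit(im,[e for e in Q if e[0]==c],p2,R=3)[0]))
    K+=[(e,p2) for e in Q]
K+=[(e,p) for e in P]
W={t:(215,185),s:(295,230)};S={t:(400,265),s:(285,190)}
out=[]
for n in(t,s):
    row=[]
    for (x,y,w,h) in((*W[n],75 if n==t else 110,130 if n==t else 110),(*S[n],40,40)):
        f=600/130 if w>50 else 6
        k=cv2.resize(im[n][y:y+h,x:x+w,::-1],None,fx=4,fy=4,interpolation=cv2.INTER_CUBIC)
        for (m,fn),pp in K+[(e,[*V,.0014]) for e in edges]:
            if m!=n:continue
            q=(proj(n,fn(pp))-[x,y]+.5)*4-.5
            cv2.line(k,*[tuple(map(int,z*16)) for z in q],(0,0,255),1,cv2.LINE_AA,4)
        row.append(k)
    out+=row
c=np.zeros((600,800,3),np.uint8)
c[:520,:300]=out[0];c[:440,310:750]=out[2];c[440:600,310:470]=out[1];c[440:600,480:640]=out[3]
cv2.imwrite("pics/ov.png",c)
E
python3 fit2.py
```

```text
strip [ 0.47696219 -0.24737589 -0.57868191] {0: array([-0.16,  4.  ]), 1: array([ 0.12, 18.  ]), 2: array([-0.09,  4.  ]), 3: array([-0.39, 19.  ]), 4: array([-0.15,  8.  ]), 5: array([-0.26,  3.  ]), 6: array([-0.01,  8.  ]), 7: array([-0.76, 18.  ]), 8: array([-0.03,  5.  ])}
top [ 0.47676878 -0.24749885 -0.57850688]
scene [ 0.47798245 -0.24640623 -0.57173524]
thin [0.61691522 0.11117943 0.07290897] [67.8 22.1 45.4]
top [68.4 22.4 42. ]
scene [63.8 20.8 30.6]
thick [0.61315769 0.06626836 0.05528321] [ 62.9 -22.7  27.8]
top [ 61.7 -21.7   8.7]
scene [ 64.  -22.4  45.2]
```

View pics/ov.png

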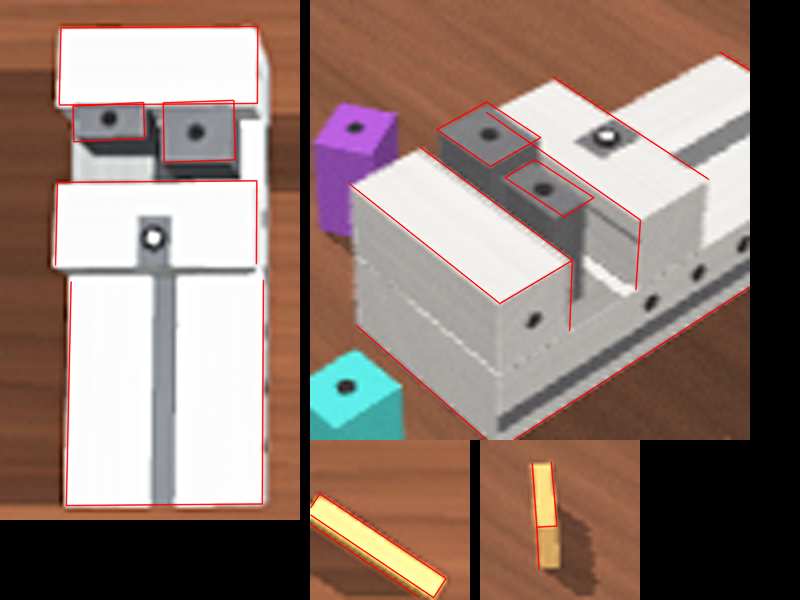

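The overlay matches the edges to about 1 px. In the vise frame:
- The jaw face is at x≈40.4 mm and the thin block's front at ≈59, so the gap is about 18.5 mm.
- The thin block is at y≈+22.
- The strip's centre is at (0.477, −0.247) with yaw −0.579.

I'll turn the tool first, gripping the strip by its +y end.

```bash
cat > go.py <<'E'
import sys,numpy as np
from rig import get_obs
from scipy.spatial.transform import Rotation as R
def state():
    o=get_obs();M=R.from_quat(o["orientation"]).as_matrix();return o,M,np.arctan2(M[1,1],M[0,1])
def go(x,y,z,yaw):
    o,M,a=state();d=M.T@(np.array([x,y,z])-o["tcp_pos"])*100
    print("t",round(o["time"],2),"tcp",o["tcp_pos"].round(4),"yaw",round(a,4),"tilt",M[:2,2].round(4),"F",o["force"].round(1),"gap",round(o["finger_gap"],4),"grip",o["grip_force"].round(1))
    print("shift cm",d.round(2),"spin",round(a-yaw,3))
if __name__=="__main__":go(*map(float,sys.argv[1:5]))
E
echo
```

carry_out(
  motion="0 0 0 0.1733 8.54;0 0 0 0.1733 8.54;0 0 0 0.1733 8.54;0 0 0 0.1733 8.54;0 0 0 0.1733 8.54;0 0 0 0.1733 8.54;0 0 0 0.1733 8.54;0 0 0 0.1733 8.54;0 0 0 0.1733 8.54;0 0 0 0.1733 8.54;0 0 0 0.1733 8.54;0 0 0 0 6",
)

```text
time: 2.1
tcp_pos: [0.1388, 0.558, 0.2313]
orientation: [0.879, 0.476, 0.0, -0.0]
force: [-0.4, -0.3, -0.2]
finger_gap: 0.0697
grip_force: 0.0
```

```bash
python3 go.py .4912 -.2256 .18 -.579
```

```text
Traceback (most recent call last):
  File "go.py", line 10, in <module>
    if __name__=="__main__":go(*map(float,sys.argv[1:5]))
                            ~~^^^^^^^^^^^^^^^^^^^^^^^^^^^
  File "go.py", line 8, in go
    print("t",round(o["time"],2),"tcp",o["tcp_pos"].round(4),"yaw",round(a,4),"tilt",M[:2,2].round(4),"F",o["force"].round(1),"gap",round(o["finger_gap"],4),"grip",o["grip_force"].round(1))
                                                                                                                                                                    ^^^^^^^^^^^^^^^^^^^^^
AttributeError: 'float' object has no attribute 'round'
```

```bash
sed -i 's/o\["grip_force"\].round(1)/round(float(o["grip_force"]),1)/' go.py; python3 go.py .4912 -.2256 .18 -.579
```

```text
t 2.1 tcp [0.1388 0.558  0.2313] yaw -0.5775 tilt [0. 0.] F [-0.4 -0.3 -0.2] gap 0.0697 grip 0.0
shift cm [-46.42  72.3    5.13] spin 0.002
```

carry_out(
  motion="-3 4.7 0.2 0 6;-3 4.7 0.2 0 6;-3 4.7 0.2 0 6;-3 4.7 0.2 0 6;-3 4.7 0.2 0 6;-3 4.7 0.2 0 6;-3 4.7 0.2 0 6;-3 4.7 0.2 0 6;-3 4.7 0.2 0 6;-3 4.7 0.2 0 6;-3 4.7 0.2 0 6;-3 4.7 0.2 0 4",
)

```text
time: 3.6
tcp_pos: [0.4144, -0.0541, 0.2076]
orientation: [0.879, 0.477, 0.001, 0.0]
force: [-0.0, 0.2, 0.3]
finger_gap: 0.043
grip_force: 0.0
```

carry_out(
  motion="-3.4 5.2 0.8 0 4;-3.4 5.3 0.9 0 4;-3.6 5.4 1 0 4;0 0 0 0 4",
)

```text
time: 4.1
tcp_pos: [0.4881, -0.2252, 0.179]
orientation: [0.88, 0.475, -0.001, -0.001]
force: [-0.0, 1.1, -1.2]
finger_gap: 0.0404
grip_force: 0.0
```

```bash
python3 go.py .4912 -.2256 .006 -.579
```

```text
t 4.1 tcp [ 0.4881 -0.2252  0.179 ] yaw -0.5798 tilt [-0.0024  0.0012] F [-0.   1.1 -1.2] gap 0.0404 grip 0.0
shift cm [ 0.14  0.33 17.3 ] spin -0.001
```

carry_out(
  motion="0 0 4 0 4;0 0 4 0 4;0 0 4 0 4;0 0 2 0 4;0 0 0 0 4;0 0 0 0 4",
)

```text
time: 4.85
tcp_pos: [0.4889, -0.2223, 0.0425]
orientation: [0.879, 0.476, 0.001, 0.001]
force: [-0.4, -1.0, 0.0]
finger_gap: 0.0402
grip_force: 0.0
```

```bash
python3 go.py .4912 -.2256 .006 -.579; python3 - <<'E'
from rig import *
import cv2,numpy as np
a=capture("top")[:,:,::-1];b=capture("scene")[:,:,::-1]
z=lambda i,x,y:cv2.resize(i[y:y+90,x:x+90],(380,380),interpolation=cv2.INTER_CUBIC)
cv2.imwrite("pics/g1.png",np.hstack([z(a,370,245),z(b,255,150)]))
E
```

```text
t 4.85 tcp [ 0.4889 -0.2223  0.0425] yaw -0.5777 tilt [ 0.0019 -0.0013] F [-0.4 -1.   0. ] gap 0.0402 grip 0.0
shift cm [-0.15  0.36  3.65] spin 0.001
```

View pics/g1.png

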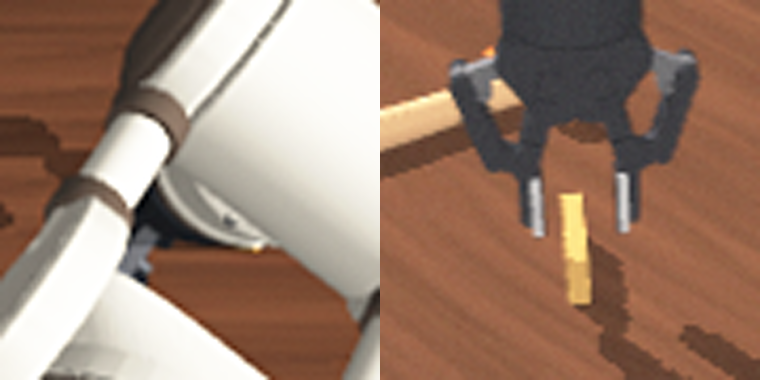

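Scene crop: the open fingers straddle the strip's near-vise end, with the strip at about (572,245) in the crop, slightly left of mid-gap. The computed 3.6 mm shift corrects this. I'll descend, then close.

carry_out(
  motion="-0.15 0.35 1 0 4;0 0 1.3 0 4;0 0 1.3 0 4;0 0 0 0 4;0 0 0 0 0.6;0 0 0 0 0.6;0 0 0 0 0.6;0 0 0 0 0.6;0 0 0 0 0.6;0 0 0 0 0.6",
)

```text
time: 6.2
tcp_pos: [0.4907, -0.2256, 0.0055]
orientation: [0.88, 0.476, 0.0, 0.001]
force: [0.5, -0.4, 3.5]
finger_gap: 0.011
grip_force: 59.9
```

```bash
python3 go.py .4912 -.2256 .006 -.579
```

```text
t 6.2 tcp [ 0.4907 -0.2256  0.0055] yaw -0.5793 tilt [ 0.001  -0.0007] F [ 0.5 -0.4  3.5] gap 0.011 grip 59.9
shift cm [ 0.03  0.04 -0.05] spin -0.0
```

carry_out(
  motion="0 0 -2 0 0.6;0 0 -4 0 0.6;0 0 -5 0 0.6;0 0 -4 0 0.6;0 0 0 -0.1517 0.6;0 0 0 -0.1517 0.6;0 0 0 -0.1517 0.6;0 0 0 -0.1517 0.6;0 0 0 0 0.6;0 0 0 0 0.6",
)

```text
time: 7.45
tcp_pos: [0.4897, -0.2249, 0.1543]
orientation: [0.698, 0.716, -0.0, -0.001]
force: [0.6, 0.2, -2.9]
finger_gap: 0.0113
grip_force: 59.2
```

```bash
python3 - <<'E'
from h import *
from go import go
V=[.5497,.0872,.0275]
g=tf(V,[[.0497,.127,0]])[0];print(g);go(g[0],g[1],.13,.0275)
E
```

```text
[0.59588915 0.21551856 0.        ]
t 7.45 tcp [ 0.4897 -0.2249  0.1543] yaw 0.025 tilt [-0.0012  0.0009] F [ 0.6  0.2 -2.9] gap 0.0113 grip 59.2
shift cm [43.76 11.72  2.46] spin -0.003
```

carry_out(
  motion="3 0.8 0 0 0.6;5 1.3 0 0 0.6;5 1.3 0 0 0.6;5 1.3 0 0 0.6;5 1.3 0 0 0.6;5 1.3 0 0 0.6;5 1.3 0 0 0.6;5 1.3 0 0 0.6;4 1.1 0 0 0.6;1.8 0.7 0 -0.003 0.6;0 0 2 0 0.6;0 0 0 0 0.6",
)

```text
time: 8.95
tcp_pos: [0.5926, 0.2145, 0.1313]
orientation: [0.697, 0.717, -0.003, -0.002]
force: [0.2, -0.1, -2.5]
finger_gap: 0.0107
grip_force: 59.0
```

```bash
cat > look.py <<'E'
from h import *
from go import *
import sys
k=sys.argv[1]
V=np.array([.5497,.0872,.0275])
o,M,a=state()
im={n:capture(n) for n in("top","scene")}
for n in im:cv2.imwrite(f"pics/{n}{k}.png",im[n][:,:,::-1])
c,s=np.cos(V[2]),np.sin(V[2]);d=o["tcp_pos"][:2]-V[:2]
print("tcp in vise mm",1e3*(c*d[0]+s*d[1]),1e3*(-s*d[0]+c*d[1]),o["tcp_pos"][2],"yaw rel",a-V[2],"F",o["force"].round(1))
E
python3 look.py 1; python3 - <<'E'
import cv2,numpy as np
a=cv2.imread("pics/top1.png");b=cv2.imread("pics/scene1.png")
z=lambda i,x,y,w:cv2.resize(i[y:y+w,x:x+w],(400,400),interpolation=cv2.INTER_CUBIC)
cv2.imwrite("pics/g2.png",np.hstack([z(a,190,170,130),z(b,280,180,170)]))
E
```

```text
tcp in vise mm 46.40240892648091 126.08873840560348 0.13125454376216653 yaw rel 0.0016679117683961707 F [ 0.2 -0.1 -2.5]
```

View pics/g2.png

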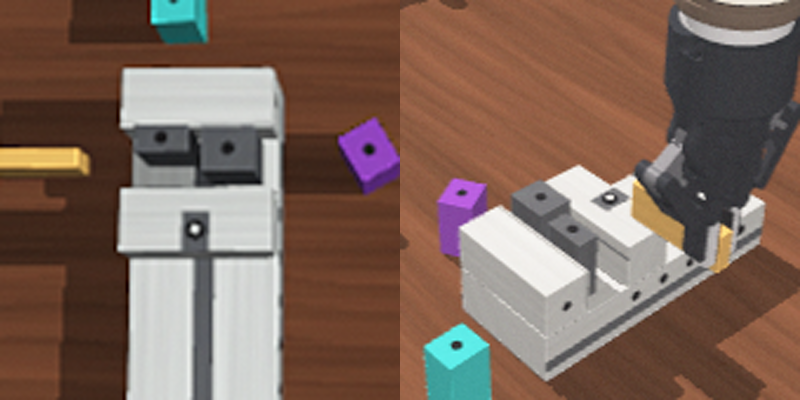

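The strip is held level left of the vise, its inner end at about (88,162) in the top crop, pointing at the gap. I'll measure its pose in the hand.

```bash
cat > strip.py <<'E'
from h import *
from go import *
import sys
V=np.array([.5497,.0872,.0275])
def toV(p):
    c,s=np.cos(V[2]),np.sin(V[2]);d=p[:2]-V[:2];return np.array([1e3*(c*d[0]+s*d[1]),1e3*(-s*d[0]+c*d[1])])
def stripfit(im,z0,p0,y1=0,cams=("top","scene")):
    def B(n,a,b):
        a=np.array(a,float)/1000;b=np.array(b,float)/1000
        return n,lambda p:tf(p,np.stack([a,b])+[0,0,z0])
    E=[]
    if "top" in cams:E+=[B("top",(-6,-38,30),(-6,y1,30)),B("top",(6,-38,30),(6,y1,30)),B("top",(-6,-39,30),(6,-39,30))]
    if "scene" in cams:E+=[B("scene",(6,-38,30),(6,-10,30)),B("scene",(6,-39,2),(6,-39,28))]
    return edgefit(im,E,p0,R=4)
if __name__=="__main__":
    k=sys.argv[1];o,M,a=state();im={n:cv2.imread(f"pics/{n}{k}.png")[:,:,::-1].copy() for n in("top","scene")}
    g=o["tcp_pos"]-.026*np.array([-np.sin(a),np.cos(a),0]);z0=g[2]-.0055
    for cams in(("top","scene"),("top",)):
        p,r=stripfit(im,z0,[g[0],g[1],a],cams=cams);print(cams,"strip in vise",toV(p).round(1),"yaw rel",round(p[2]-V[2],4),"tcp",toV(o["tcp_pos"]).round(1),round(a-V[2],4),r)
E
python3 strip.py 1
```

```text
('top', 'scene') strip in vise [45.3 99.1] yaw rel -0.007 tcp [ 48.1 126.1] 0.0013 {0: array([ 0.23, 10.  ]), 1: array([-0.17, 10.  ]), 2: array([-0.06,  3.  ]), 3: array([-0.47,  3.  ]), 4: array([-0.15,  6.  ])}
('top',) strip in vise [45.1 93.5] yaw rel -0.0134 tcp [ 48.1 126.1] 0.0013 {0: array([ 0.18, 10.  ]), 1: array([-0.17, 10.  ]), 2: array([0.24, 4.  ])}
```

carry_out(
  motion="0 0.2 2 0 0.6;0 0 3 0 0.6;0 0 2.5 0 0.6;0 0 0 0 0.6;0 0 0 0 0.6;0 0 0 0 0.6",
)

```text
time: 9.8
tcp_pos: [0.5984, 0.2159, 0.0616]
orientation: [0.696, 0.718, 0.001, 0.001]
force: [0.2, 0.1, -2.1]
finger_gap: 0.0108
grip_force: 59.1
```

```bash
python3 look.py 2; python3 strip.py 2; python3 - <<'E'
import cv2,numpy as np
a=cv2.imread("pics/top2.png");b=cv2.imread("pics/scene2.png")
z=lambda i,x,y,w:cv2.resize(i[y:y+w,x:x+w],(400,400),interpolation=cv2.INTER_CUBIC)
cv2.imwrite("pics/g3.png",np.hstack([z(a,190,180,90),z(b,300,220,120)]))
E
```

```text
tcp in vise mm 52.22748079255633 127.33848501646808 0.061641522411788975 yaw rel 0.0028351887261764998 F [ 0.2  0.1 -2.1]
('top', 'scene') strip in vise [ 52.  100.4] yaw rel -0.0081 tcp [ 51.8 127.4] 0.003 {0: array([0., 9.]), 1: array([0., 9.]), 2: array([-0.66,  4.  ]), 3: array([-0.65,  5.  ]), 4: array([-0.53,  4.  ])}
('top',) strip in vise [51.8 96.9] yaw rel 0.0014 tcp [ 51.8 127.4] 0.003 {0: array([0.03, 9.  ]), 1: array([-0.03,  9.  ]), 2: array([0.15, 4.  ])}
```

View pics/g3.png

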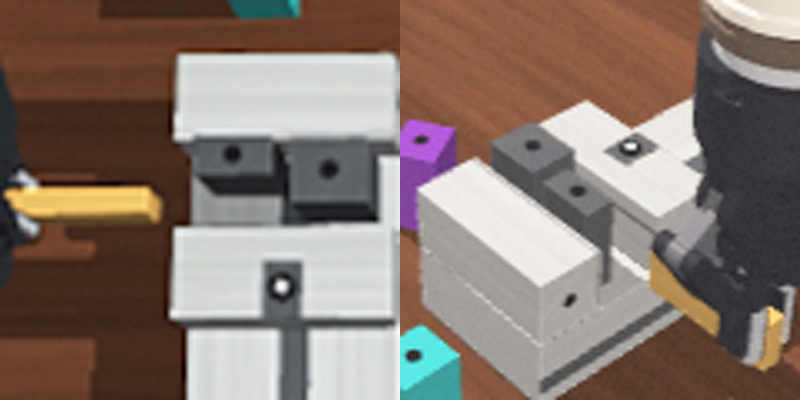

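The top crop shows the strip level with the gap, a little too close to the blocks. It needs −2.2 mm in x, and its inner end is about 11 mm outside the jaw side. I'll correct and lower.

carry_out(
  motion="0 -0.22 0.4 0.002 0.6;0 0 0.4 0 0.6;0 0 0 0 0.6;0 0 0 0 0.6;0 0 0 0 0.6",
)

```text
time: 10.52
tcp_pos: [0.5951, 0.2158, 0.0521]
orientation: [0.697, 0.717, 0.0, 0.0]
force: [-0.2, 0.8, -3.8]
finger_gap: 0.0107
grip_force: 59.1
```

```bash
python3 look.py 3; python3 strip.py 3
```

```text
tcp in vise mm 48.90034721849388 127.2755581379863 0.05208685070196589 yaw rel 0.0009572457573838178 F [-0.2  0.8 -3.8]
('top', 'scene') strip in vise [47.9 98.9] yaw rel -0.0144 tcp [ 48.9 127.3] 0.001 {0: array([0.01, 9.  ]), 1: array([-0.18,  9.  ]), 2: array([-0.42,  4.  ]), 3: array([0.15, 3.  ]), 4: array([-0.49,  4.  ])}
('top',) strip in vise [47.9 96. ] yaw rel -0.0145 tcp [ 48.9 127.3] 0.001 {0: array([0.13, 9.  ]), 1: array([-0.15,  9.  ]), 2: array([0.21, 4.  ])}
```

carry_out(
  motion="0 0.13 0 0 0.6;-0.5 0 0 0 0.6;-0.6 0 0 0 0.6;0 0 0 0 0.6;0 0 0 0 0.6;0 0 0 0 0.6",
)

```text
time: 11.38
tcp_pos: [0.5965, 0.2049, 0.052]
orientation: [0.697, 0.717, 0.0, -0.0]
force: [0.7, -1.2, -2.8]
finger_gap: 0.0108
grip_force: 59.1
```

```bash
python3 look.py 4; python3 strip.py 4;  python3 - <<'E'
import cv2,numpy as np
a=cv2.imread("pics/top4.png");b=cv2.imread("pics/scene4.png")
z=lambda i,x,y,w:cv2.resize(i[y:y+w,x:x+w],(400,400),interpolation=cv2.INTER_CUBIC)
cv2.imwrite("pics/g4.png",np.hstack([z(a,205,195,60),z(b,310,240,90)]))
E
```

```text
tcp in vise mm 50.06395143642526 116.37724383971037 0.05198701192853618 yaw rel 0.001085294855062844 F [ 0.7 -1.2 -2.8]
('top', 'scene') strip in vise [49.4 88.8] yaw rel -0.0048 tcp [ 50.  116.4] 0.0012 {0: array([0.01, 9.  ]), 1: array([-0.02,  9.  ]), 2: array([-0.25,  4.  ]), 3: array([-0.25,  4.  ]), 4: array([-0.25,  4.  ])}
('top',) strip in vise [49.4 87.9] yaw rel 0.0038 tcp [ 50.  116.4] 0.0012 {0: array([0.01, 9.  ]), 1: array([-0.02,  9.  ]), 2: array([0.09, 4.  ])}
```

View pics/g4.png

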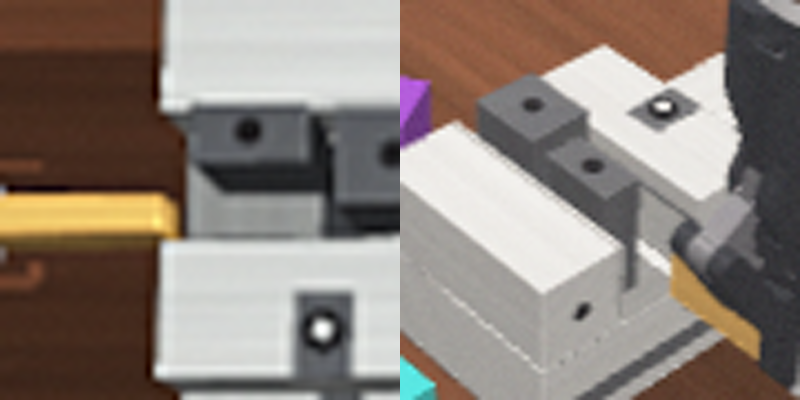

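The strip (x = 49.4) lines up with the gap centre (49.6), its end right at the vise side. I'll slide it in by steps and watch the force.

carry_out(
  motion="-0.6 0 0 0 0.6;-0.8 0 0 0 0.6;-0.6 0 0 0 0.6;0 0 0 0 0.6;0 0 0 0 0.6",
)

```text
time: 12.1
tcp_pos: [0.5971, 0.1848, 0.052]
orientation: [0.697, 0.717, 0.0, -0.0]
force: [-0.8, -0.5, -2.1]
finger_gap: 0.0107
grip_force: 59.1
```

```bash
python3 look.py 5; python3 strip.py 5
```

```text
tcp in vise mm 50.08545658247031 96.28734699776338 0.05198529208433217 yaw rel 0.0008795755417529139 F [-0.8 -0.5 -2.1]
('top', 'scene') strip in vise [50.1 69.7] yaw rel -0.08 tcp [50.1 96.4] 0.0011 {0: array([0.18, 9.  ]), 1: array([-0.32,  9.  ]), 2: array([-0.08,  3.  ]), 3: array([0.2, 3. ]), 4: array([-0.32,  4.  ])}
('top',) strip in vise [49.8 69.7] yaw rel -0.0467 tcp [50.1 96.4] 0.0011 {0: array([0.37, 9.  ]), 1: array([-0.22,  9.  ]), 2: array([0., 3.])}
```

carry_out(
  motion="-0.7 0 0 0 0.6;-0.8 0 0 0 0.6;-0.8 0 0 0 0.6;-0.5 0 0 0 0.6;0 0 0 0 0.6;0 0 0 0 0.6",
)

```text
time: 12.95
tcp_pos: [0.5979, 0.1569, 0.052]
orientation: [0.697, 0.717, 0.0, -0.0]
force: [-0.1, 0.7, -1.3]
finger_gap: 0.0112
grip_force: 59.1
```

```bash
python3 look.py 6;  python3 - <<'E'
import cv2,numpy as np
a=cv2.imread("pics/top6.png");b=cv2.imread("pics/scene6.png")
z=lambda i,x,y,w:cv2.resize(i[y:y+w,x:x+w],(400,400),interpolation=cv2.INTER_CUBIC)
cv2.imwrite("pics/g5.png",np.hstack([z(a,215,195,60),z(b,310,240,90)]))
E
```

```text
tcp in vise mm 50.093336335264105 68.35015620323898 0.05196157197723084 yaw rel 0.0009653413134448272 F [-0.1  0.7 -1.3]
```

View pics/g5.png

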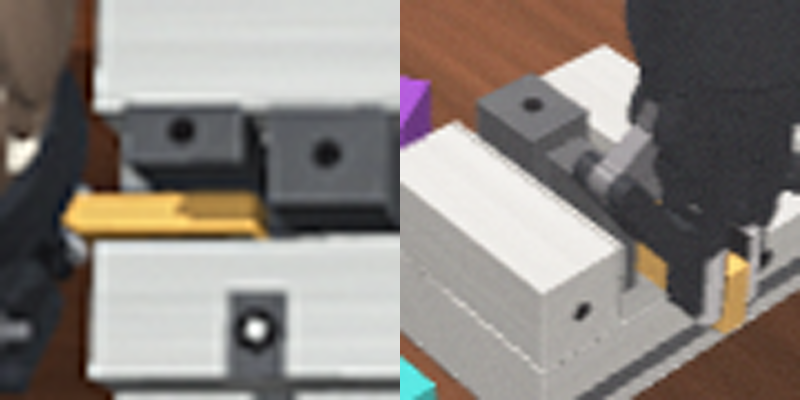

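The strip is inside the gap alongside the thin block (inner end about 3 mm left of the vise's middle), with its spare end out on the left. I'll nudge it 1.5 mm further, lower it onto the bed and release.

carry_out(
  motion="-0.15 0 0 0 0.6;0 0 0.1 0 0.6;0 0 0.08 0 0.6;0 0 0 0 0.6;0 0 0 0 0.6",
)

```text
time: 13.68
tcp_pos: [0.598, 0.1554, 0.0505]
orientation: [0.697, 0.717, 0.0, 0.0]
force: [-1.8, 0.5, 2.1]
finger_gap: 0.0106
grip_force: 59.7
```

```bash
python3 go.py .5979 .157 .0505 .0275
```

```text
t 13.68 tcp [0.598  0.1554 0.0505] yaw 0.0286 tilt [0.0001 0.    ] F [-1.8  0.5  2.1] gap 0.0106 grip 59.7
shift cm [ 0.16 -0.   -0.  ] spin 0.001
```

carry_out(
  motion="0 0 0 0 2.5;0 0 0 0 4;0 0 0 0 4;0 0 0 0 4;0 0 -1 0 4;0 0 -2 0 4;0 0 -4 0 4;0 0 -5 0 4;0 0 -3 0 2;0 0 0 0 2",
)

```text
time: 14.92
tcp_pos: [0.6004, 0.1555, 0.2055]
orientation: [0.697, 0.717, 0.003, 0.003]
force: [-0.6, -0.0, 0.0]
finger_gap: 0.0197
grip_force: 0.0
```

carry_out(
  motion="0 0 0 0.175 0;0 0 0 0.175 0;0 0 0 0.175 0;0 0 0 0.175 0;0 0 0 0.175 0;0 0 0 0.175 0;0 0 0 0.175 0;0 0 0 0.175 0;0 0 0 0.17 0;0 0 0 0 0",
)

```text
time: 16.18
tcp_pos: [0.5973, 0.1553, 0.1993]
orientation: [1.0, 0.016, -0.001, 0.0]
force: [-0.3, -0.0, -1.0]
finger_gap: 0.0003
grip_force: 0.0
```

```bash
python3 look.py 7; python3 - <<'E'
from h import *
from go import go
g=tf([.5497,.0872,.0275],[[-.04,0,0]])[0];go(g[0],g[1],.053,.0275-np.pi/2)
b=cv2.imread("pics/scene7.png");a=cv2.imread("pics/top7.png")
z=lambda i,x,y,w:cv2.resize(i[y:y+w,x:x+w],(400,400),interpolation=cv2.INTER_CUBIC)
cv2.imwrite("pics/g6.png",np.hstack([z(a,205,185,75),z(b,310,220,130)]))
E
```

```text
tcp in vise mm 49.48292412868287 66.75013477911588 0.1993112409085493 yaw rel -1.5671603201872533 F [-0.3 -0.  -1. ]
t 16.27 tcp [0.5976 0.1553 0.1996] yaw -1.5385 tilt [-0.001  -0.0001] F [-0.3 -0.6 -0.3] gap -0.0002 grip 0.0
shift cm [-8.99  6.63 14.67] spin 0.005
```

View pics/g6.png

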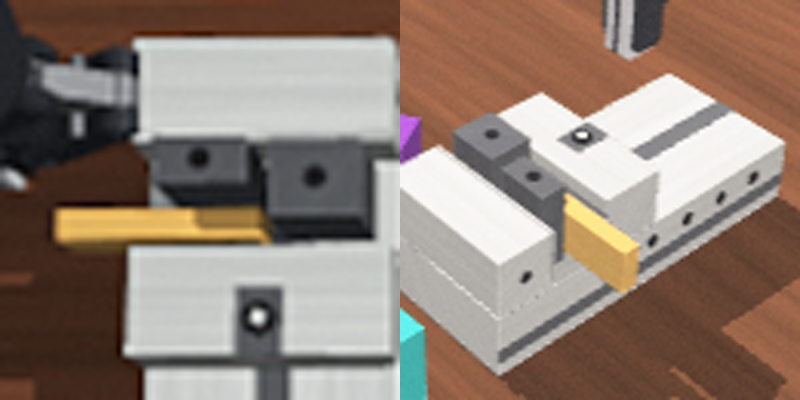

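The strip stands on the bed in the gap, its spare end out on the left, released. Next I'll go behind the jaw.

carry_out(
  motion="-3 2.2 0 0 0;-3 2.2 0 0 0;-3 2.2 0 0.005 0;0 0 3 0 0;0 0 4 0 0;0 0 4 0 0;0 0 2 0 0;0 0 0 0 0;0 0 0 0 0",
)

```text
time: 17.4
tcp_pos: [0.5108, 0.0867, 0.0713]
orientation: [1.0, 0.013, 0.001, 0.0]
force: [0.0, -0.5, 0.1]
finger_gap: 0.0002
grip_force: 0.0
```

```bash
python3 - <<'E'
from h import *
from go import go
g=tf([.5497,.0872,.0275],[[-.0135,0,0]])[0];go(g[0],g[1],.053,.0275-np.pi/2)
E
```

```text
t 17.4 tcp [0.5108 0.0867 0.0713] yaw -1.5455 tilt [ 0.0018 -0.0001] F [ 0.  -0.5  0.1] gap 0.0002 grip 0.0
shift cm [2.54 0.05 1.83] spin -0.002
```

carry_out(
  motion="0 0.05 0.8 -0.002 0;0 0 0.7 0 0;0.6 0 0 0 0;0.8 0 0 0 0;0.5 0 0 0 0;0.2 0 0 0 0;0.2 0 0 0 0;0.1 0 0 0 0;0 0 0 0 0",
)

```text
time: 18.52
tcp_pos: [0.5339, 0.0869, 0.0551]
orientation: [1.0, 0.013, -0.0, 0.0]
force: [0.4, -0.2, -0.4]
finger_gap: 0.0001
grip_force: 0.0
```

carry_out(
  motion="0.1 0 0 0 0;0.1 0 0 0 0;0.1 0 0 0 0;0.1 0 0 0 0;0 0 0 0 0",
)

```text
time: 19.15
tcp_pos: [0.5375, 0.087, 0.055]
orientation: [1.0, 0.013, -0.001, 0.0]
force: [-2.7, -0.2, 2.1]
finger_gap: -0.0001
grip_force: 1.5
```

carry_out(
  motion="0.1 0 0 0 0;0.1 0 0 0 0;0.1 0 0 0 0;0.1 0 0 0 0;0.1 0 0 0 0;0 0 0 0 0",
)

```text
time: 19.9
tcp_pos: [0.5428, 0.0871, 0.055]
orientation: [1.0, 0.013, -0.0, -0.0]
force: [-3.7, -0.6, 1.4]
finger_gap: 0.0003
grip_force: 2.1
```

carry_out(
  motion="0.1 0 0 0 0;0.1 0 0 0 0;0.1 0 0 0 0;0 0 0 0 0",
)

```text
time: 20.4
tcp_pos: [0.5451, 0.0872, 0.055]
orientation: [1.0, 0.013, -0.001, 0.0]
force: [-8.4, -0.6, 3.9]
finger_gap: 0.0001
grip_force: 3.8
```

carry_out(
  motion="0.05 0 0 0 0;0.05 0 0 0 0;0 0 0 0 0",
)

```text
time: 20.78
tcp_pos: [0.5458, 0.0872, 0.055]
orientation: [1.0, 0.013, -0.001, 0.0]
force: [-8.7, -0.8, 5.2]
finger_gap: 0.0
grip_force: 4.4
```

carry_out(
  motion="0.05 0 0 0 0;0.05 0 0 0 0;0 0 0 0 0",
)

```text
time: 21.15
tcp_pos: [0.5466, 0.0872, 0.055]
orientation: [1.0, 0.013, -0.002, 0.0]
force: [-10.7, -0.9, 6.6]
finger_gap: -0.0
grip_force: 5.0
```

carry_out(
  motion="0.05 0 0 0 0;0.05 0 0 0 0;0 0 0 0 0",
)

```text
time: 21.52
tcp_pos: [0.5469, 0.0872, 0.055]
orientation: [1.0, 0.013, -0.003, 0.0]
force: [-12.9, -1.3, 8.9]
finger_gap: -0.0
grip_force: 6.5
```

carry_out(
  motion="0.05 0 0 0 0;0 0 0 0 0;0 0 0 0 0",
)

```text
time: 21.9
tcp_pos: [0.5469, 0.0872, 0.055]
orientation: [1.0, 0.013, -0.003, 0.0]
force: [-14.5, -1.0, 10.5]
finger_gap: -0.0002
grip_force: 7.6
```

```bash
python3 look.py 8; python3 - <<'E'
from h import *
b=cv2.imread("pics/scene8.png");a=cv2.imread("pics/top8.png")
z=lambda i,x,y,w:cv2.resize(i[y:y+w,x:x+w],(400,400),interpolation=cv2.INTER_CUBIC)
cv2.imwrite("pics/g7.png",np.hstack([z(a,205,185,75),z(b,310,230,90)]))
E
```

```text
tcp in vise mm -2.839491033775975 0.08975579668437235 0.05502864246165594 yaw rel -1.5715102897998972 F [-14.5  -1.   10.5]
```

View pics/g7.png

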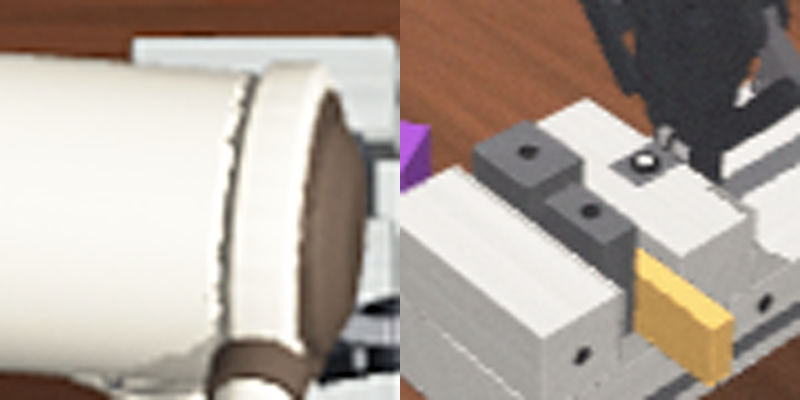

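carry_out(
  motion="0.05 0 0 0 0;0 0 0 0 0;0 0 0 0 0;0 0 0 0 0",
)

```text
time: 22.5
tcp_pos: [0.5468, 0.0872, 0.055]
orientation: [1.0, 0.013, -0.004, 0.0]
force: [-18.4, -2.1, 12.9]
finger_gap: 0.0004
grip_force: 8.7
```

```bash
python3 - <<'E'
from fit import *
im={s:cv2.imread("pics/scene8.png")[:,:,::-1].copy()}
V=[.5503,.0872,.0269]
J=[(n,(lambda f:lambda q:f([*V,q[0]]))(f)) for n,f in [E(s,(39,10,85),(39,50,85),1),E(s,(39,50,77),(39,50,85),1),E(s,(-3,20,85),(-3,50,85),1)]]
print("jaw",edgefit(im,J,[.011]))
E
```

```text
jaw (array([0.01202263]), {0: array([0.17, 9.  ]), 1: array([9., 0.]), 2: array([-0.29,  7.  ])})
```

carry_out(
  motion="-0.03 0 0 0 0;0 0 0 0 0;0 0 0 0 0;0 0 0 0 0;0 0 0 0 0",
)

```text
time: 23.12
tcp_pos: [0.5468, 0.0872, 0.055]
orientation: [1.0, 0.013, -0.004, 0.0]
force: [-15.5, -1.2, 11.1]
finger_gap: 0.0004
grip_force: 8.0
```

```bash
python3 -c "
from rig import *
print(get_obs()['force']);print(sign_off())"
```

```text
[-15.50381589  -1.20801023  11.09718965]
the job is handed in; nothing more can be done
None
```

The job is handed in at 23 s: the strip stands on the bed in the gap beside the thin block, let go, with its spare end out on the left; the jaw is closed up at about 11 mm of travel and held with about 15.5 N.

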